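Clamp a folded pipe-cover panel against its batten with a ratchet clamp

TASK

On the glue-up board, fold the hinged white panel up until it stands upright, flat against the wooden batten; then squeeze the clamp's trigger towards its handle, again and again, until the rubber pad has come forward and presses the panel, with the pad's spring squeezed in about half of its 16 mm travel and never all the way. Finish while still holding the trigger squeezed, the pad gripping the panel; move the rod and pad only by pumping the trigger, and leave the other things on the table where they are.

Things in the scene. Friction and masses are not known exactly. Their poses are not given: they have to be found in the camera images.
- jig: plywood glue-up board carrying the ratchet clamp, panel and stop: 200 (x) x 380 (y) x 18 mm, fixed to the table, z up; origin at the centre of its underside. The clamp's axis is the board's y axis (x = 0); the pad is driven towards +y. On the pad's side the board is clear for |x| above 20 mm: the panel can be pushed from there near either end (|x| = 65 mm). 'Board' positions are in this frame
- handle_grip (a point): the black fixed handle, an upright post 26 mm (x) x 18 mm (y) centred at board y = -94 mm (back face at y = -103 mm), rising to z = 150 mm; this point lies mid-thickness at z = 133 mm
- trigger_grip (a point): centre of the trigger's head, a black bar 16 mm in diameter, 30 mm long along the board's x, on top of the lever. At rest at board y = -50, z = 132 mm; fully squeezed at y = -68 mm. From the handle's back face to the head's front face: 62 mm at rest, 43 mm fully squeezed, so a gripper from above can take both, closing along the board's y
- trigger (a joint): trigger angle (rad): 0 at rest, 0.5 fully squeezed towards the handle; springs back when let go. Force at its head 3 to 5 N, plus 0.8 times the pad's. A squeeze moves the rod up to 15 mm (the first 4 mm may be idle); on letting go a catch keeps the rod, less up to 4 mm (one tooth). A full pump gains about 12 mm
- rod (a joint): how far the rod has been pumped forward (m), 0 to 0.085; starts somewhere from 0 to 0.016. The uncompressed pad's front face is at board y = this value; with the panel upright it meets the panel at about 0.058
- pad (a joint): how far the pad is squeezed in against its spring (m), 0 free, 0.016 bottomed out; 1 N per mm
- pad_face: the round black rubber pad, 32 mm across and 8 mm thick, at the front end of the rod, facing the panel; origin at the centre of its front face, y the pressing direction
- bar: the toothed rod with its rear knob and front flange, moved only by the trigger (do not push it by hand)
- trigger_head: the trigger's head with its lever (8 x 6 mm bar down to the pivot); origin at point trigger_grip
- flap (a joint): fold angle of the white panel (rad): 0 is upright, positive leans towards the pad; starts 0.45 to 0.7. The stiff hinge stays where it is left (about 0.6 N at the top edge). Its axis lies along the board's x at y = 62 mm, z = 22 mm
- panel: the stiff white panel: 160 mm along the board's x, 8 mm thick, its top edge 57 mm from the hinge axis (z = 79 mm when upright); origin on the hinge axis, z up the panel
- panel_edge (a point): middle of the panel's free top edge
- batten: loose wooden batten 110 mm (x) x 32 mm (y) x 42 mm, standing on the board between the panel and the stop with about 1 mm play; origin at the centre of its underside. Back against the stop its front face is at board y = 67 mm, so the panel closed on it stands upright within 0.04 rad
- stop: fixed dark steel stop behind the batten, 130 mm wide, 60 mm tall; the face towards the batten is at board y = 99.3 mm
- bleach: tall white plastic bottle with a blue cap, 100 mm across, 250 mm tall; origin at the centre of its underside. Bystander
- soap: amber bottle with a black cap, 66 mm across, 150 mm tall; origin at the centre of its underside. Bystander
- tray: clear plastic tray, 240 x 170 x 60 mm; origin at the centre of its underside. Bystander
- coupling: grey plastic pipe coupling, 48 mm across, 55 mm tall, standing in the tray; origin at the centre of its underside. Bystander
- wrench: steel wrench 160 mm long, lying on the table on the robot's side of the board. Bystander
- driver: screwdriver with a grey handle, 180 mm long, lying on the table beyond the board. Bystander
- washer: flat black rubber washer, 40 mm across, 6 mm thick, lying on the board near its handle end. Bystander
- trap_cup: small grey plastic cup, 64 mm across, 60 mm tall, standing near the handle end of the board. Bystander
- pump_top (a point): board (0, -59, 103 mm): top of the aluminium pump head, a housing 30 mm wide in x, y from -104 to -29 mm, that carries the trigger's pivot (at y = -59, z = 95 mm). The toothed rod runs through it low down (centre z = 44 mm) and sticks out behind the handle
Things that resemble listed ones, but are neither listed nor needed, are in the scene too. What is meant by the batten is not green or purple, and is the larger of those in its own colour.

How it is judged:
By the outcome, as a careful person would: the job done as asked, in the order asked, and still so for the second after the job is handed in, while the arm keeps its last pose, push and grip.
It also fails if it takes over 61 s, if anything falls off the work surface, if the arm or the gripper's body presses on something with over 40 N, if the wrist force passes 120 N, or if a joint passes its speed limit or range.

ROBOT

A 7-joint arm with a two-finger parallel gripper is mounted at the origin on the work surface. World frame = base frame: x ahead of the robot, y to its left, z up, the work surface at z = 0. Lengths are in m, angles in rad, forces in N, time in s.
With the tool pointing down it reaches from about 0.4 to 0.85 m from the base axis. Payload 4.5 kg.
Tool frame: the origin (TCP) lies where the fingers leave the gripper's body, on its centre line; the fingertips stand 64 mm ahead of it and the grasp point (between the pads) lies 45 mm ahead of it; z points along the fingers, y is the line along which they close (so a half turn about z gives the same grasp; the last joint's range is limited). The gripper opens to 88 mm and grips with 3 to 60 N. Pads are 18 mm wide; open, the fingers measure 123 mm over their backs; the gripper's body (75 mm by 187 mm) begins 45 mm behind the grasp point.
Start: joints at [-1.074, 0.689, -0.195, 1.565, 0.157, 0.902, -0.215], TCP at [0.279, 0.559, 0.303] pointing down, gripper open.
Joint ranges: [-3.01, 3.01], [-0.46, 2.08], [-1.47, 1.51], [0.13, 2.56], [-1, 4.14], [0.04, 2.09], [-2.66, 2.66]. Speed limits (rad/s): [2.57, 2.57, 3.14, 3.14, 3.14, 3.14, 3.14].

INTERFACE

Orientations are given as a unit quaternion [x, y, z, w].
In Python, from plant import r gives the robot as it stands.
- The arm moves only by the tool play_rows, never from a script. Its arguments are lists of equal length, an entry for each row: "translation": the shift along the tool's x, y, z in m, a list of three; "delta_rot": the turn, a rotation vector about the tool's x, y, z in degrees, a list of three; "grip": the opening, from -1 (shut) to 1 (fully open). In form: {"translation": [[x, y, z], ...], "delta_rot": [[rx, ry, rz], ...], "grip": [grip, ...]}. A call has 1 to 20 rows; each row shifts and turns the commanded pose from where the row before left it, along the tool's axes as they then stand; what a row does not reach is not made up. A row lasts 1/8 s, in which the tool goes at most 62.5 mm and 10.7 degrees, less where a joint would pass 70% of its speed; a pose out of reach is approached as far as the arm can. A call with a gripper value outside its range is refused whole. The fingers move at their own pace and stop on an object; "squeeze" is the grip in N (left out, the last holds). Time passes only in rows, so rows that do not move let the fingers close. It gives the time, the measured TCP pose, the force, the opening and the grip force at its end, in the units of the state.
- r.get_state(): the state, without advancing time (a new reading comes with each control period).
- r.snapshot(name): name is "side" or "top"; returns the picture (480x640x3 uint8, blue, green, red); there is no depth.
- r.get_calibration(name): a dict with "intrinsics" (3x3 intrinsics, pixels), "eye" and "rotation" of the camera in the world. Camera axes: x right, y up, looking along -z (the intrinsics and any distortion apply to the point x, -y, -z); pixel columns grow to the right and rows downward; lengths in m; the calibration is good to about 2 mm. A picture is of the moment at which its call begins. get_calibration takes no time and is no camera call.
- r.finish_job(): hands the job in; it is judged then, once.
Trained networks look in the newest picture that a camera, given by its name, has taken for a name from the list of things; names that differ only in an ending like _2 or _b are one class to them, and where a whole thing is asked for, a point or a joint stands for the part that bears it (a point fixed in the world has none). Each returns a list of dicts, best first, with "confidence" (0 to 1); they miss things now and then, are a little off and sometimes report something else, mostly with a low value. They report only what shows in the picture. A call takes as long as a camera call. They do not tell look-alikes from the thing itself.
- r.look_for(camera, target): "point" ([x, y, z] in m, in world coordinates, good to about 4 mm: the middle of the surface that is visible of it).
- r.silhouettes(camera, target): "pixels" (480x640 bool, what is visible of it).
The state is a dict: "clock": time; "q": joint angles; "qd": joint speeds; "joint_torque": joint torques, N m; "tool_pos": TCP position; "eef_rot": TCP orientation; "contact_force": force on the tool from outside, world axes, zero at the start; "moment": the same for the moment, N m; "opening": opening from 0.0 (shut) to 1.0 (fully open); "finger_force": force on a finger pad.
Only numpy, scipy, OpenCV 4.12 (cv2) and the standard library are available. Lean on these libraries where they do the work, as an engineer would, in place of code of your own. Each camera call takes 0.05 s, during which the arm holds its last target. There are 200 camera calls.

## Working session

There is one attempt and no reset: what is moved stays moved. The work goes in short steps, Python scripts to look and compute and a tool call to move; the robot and the scene stay as the last step left them, time stands still between calls to the robot, and variables do not carry over. Pictures are saved under pics/ and viewed, at most 10 in all, crops included, and the job is handed in when it is done.

Besides the shell and the picture viewer there is one more tool, called after ">>>" as name(argument=value, ...), one argument or row to a line, values as JSON. play_rows: Moves the arm, as the interface text tells. Its arguments: {"type":"object","properties":{"translation":{"type":"array","items":{"type":"array","items":{"type":"number"}}},"delta_rot":{"type":"array","items":{"type":"array","items":{"type":"number"}}},"grip":{"type":"array","items":{"type":"number"}},"squeeze":{"type":"number"}},"required":["translation","delta_rot","grip"]}

```bash
mkdir -p pics; ls; python3 - <<'E'
from plant import r
import cv2,numpy as np
for c in("side","top"):
    im=r.snapshot(c); cv2.imwrite(f"pics/{c}0.png",im)
    k=r.get_calibration(c); print(c,{a:np.round(b,4).tolist() for a,b in k.items() if not isinstance(b,str)})
    for t in("jig","handle_grip","trigger_grip","pad_face","panel","batten","stop","pump_top","bar","washer","trap_cup"):
        try: print(t,[(np.round(d["point"],3).tolist(),round(d["confidence"],2)) for d in r.look_for(c,t)])
        except Exception as e: print(t,e)
s=r.get_state(); print(s)
E
```

```text
pics
side {'intrinsics': [[478.9695, 0.0, 327.6982], [0.0, 478.9695, 232.0298], [0.0, 0.0, 1.0]], 'eye': [0.3051, 0.741, 0.992], 'rotation': [-0.0564, 0.358, 0.9244, -0.1192]}
jig [([0.525, 0.076, 0.018], 0.75)]
handle_grip [([0.527, 0.079, 0.017], 0.33)]
trigger_grip [([0.58, -0.502, 0.026], 0.32)]
pad_face [([0.531, 0.037, 0.044], 0.55), ([0.416, 0.444, 0.095], 0.24), ([0.549, 0.08, 0.052], 0.17)]
panel [([0.386, 0.071, 0.007], 0.64), ([0.55, 0.077, 0.051], 0.63)]
batten [([0.54, 0.327, 0.024], 0.86), ([0.774, 0.196, 0.03], 0.82), ([0.564, 0.113, 0.055], 0.63)]
stop [([0.572, 0.153, 0.052], 0.85)]
pump_top [([0.527, 0.076, 0.019], 0.59)]
bar [([0.489, -0.089, 0.046], 0.54)]
washer []
trap_cup [([0.503, -0.192, 0.038], 0.65)]
top {'intrinsics': [[434.0673, 0.0, 313.7384], [0.0, 434.0673, 230.4967], [0.0, 0.0, 1.0]], 'eye': [0.4002, -0.0124, 1.0917], 'rotation': [-0.0424, 0.041, 0.7135, -0.6981]}
jig [([0.534, 0.027, 0.019], 0.86)]
handle_grip [([0.532, 0.028, 0.019], 0.67), ([0.387, 0.068, 0.006], 0.49)]
trigger_grip []
pad_face [([0.541, 0.03, 0.051], 0.54)]
panel [([0.558, 0.074, 
[... 471 characters left out ...]
1.2, 'q': array([-1.0742086 ,  0.689086  , -0.19457903,  1.5653398 ,  0.15727125,
        0.90252805, -0.21509093]), 'qd': array([ 0.00188973,  0.00031927,  0.00140763, -0.00123367, -0.0011595 ,
       -0.00153049,  0.00036689]), 'joint_torque': array([-5.70142456e-04, -5.27499640e+01, -1.26748681e+00, -1.53747064e+01,
       -5.19409601e-02, -8.46288240e-04,  2.31556913e-05]), 'tool_pos': array([0.27900835, 0.55925725, 0.30274028]), 'eef_rot': array([ 2.29333324e-01,  9.73347947e-01,  9.69339763e-06, -2.46113673e-06]), 'contact_force': array([-0.10309393,  0.08756349,  0.14200087]), 'moment': array([-0.02220025,  0.01347752,  0.0381287 ]), 'finger_force': 0.0, 'opening': 0.9967765649840555}
```

View pics/top0.png

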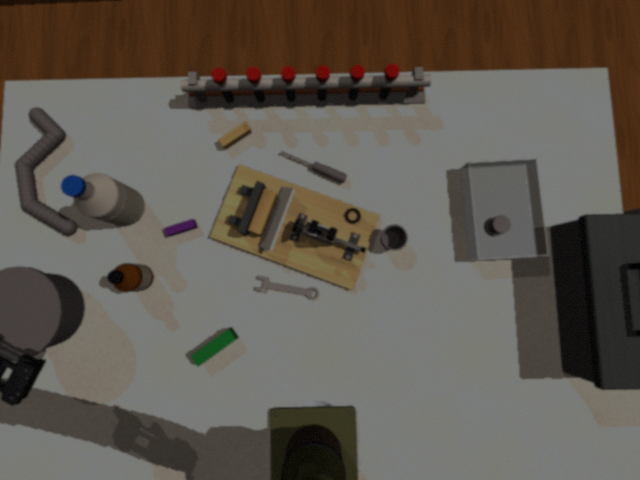

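View pics/side0.png

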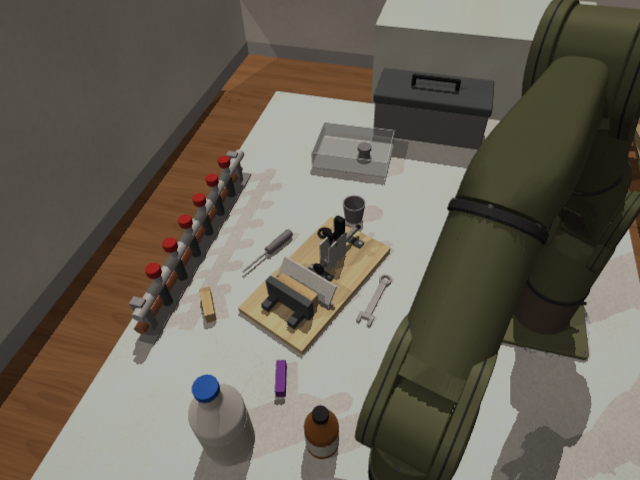

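The top view shows the board with corners around (235,167), (210,237), (352,288) and (380,210), the stop and batten at (250–265,210), the panel at (277,218) and the clamp at (330,235). The handle end is on the right. Candidates for the batten are the wooden block on the board at (263,212), the small wooden one at (234,135), the green one at (214,346) and the purple one at (180,228). The one on the board is the larger of the two wooden blocks and stands between panel and stop, so it fits. Next I fit the board pose.

```bash
cat > h.py <<'E'
from plant import r
import cv2,numpy as np
from scipy.spatial.transform import Rotation as R
from scipy.optimize import minimize
def proj(c,P):
    k=r.get_calibration(c); K=np.array(k["intrinsics"]); q=np.array(k["rotation"])
    Rm=R.from_quat(q).as_matrix() if q.size==4 else q
    p=(np.atleast_2d(P)-k["eye"])@Rm; p=p*[1,-1,-1]; p=p@K.T
    return p[:,:2]/p[:,2:]
def ray(c,uv):
    k=r.get_calibration(c); K=np.array(k["intrinsics"]); q=np.array(k["rotation"])
    d=np.linalg.solve(K,[uv[0],uv[1],1.])*[1,-1,-1]
    return np.array(k["eye"]),R.from_quat(q).apply(d)
def onz(c,uv,z):
    e,d=ray(c,uv); return e+d*(z-e[2])/d[2]
def b2w(pose,P):
    x,y,a=pose; P=np.atleast_2d(P).astype(float); c,s=np.cos(a),np.sin(a)
    return np.c_[x+c*P[:,0]-s*P[:,1],y+s*P[:,0]+c*P[:,1],P[:,2]]
E
cat > fit.py <<'E'
from h import *
masks={}
for c in("top","side"):
    r.snapshot(c); m=r.silhouettes(c,"jig")[0]["pixels"].astype(np.uint8)
    n,l,st,_=cv2.connectedComponentsWithStats(m); 
    ch=cv2.convexHull(np.argwhere(m)[:,::-1].astype(np.int32)); o=np.zeros_like(m); cv2.fillConvexPoly(o,ch,1)
    masks[c]=(m,o); print(c,m.sum(),o.sum())
C=np.array([[sx*.1,sy*.19,z] for sx in(-1,1) for sy in(-1,1) for z in(0,.018)])
def cost(p,cs=("top","side")):
    t=0
    for c in cs:
        h=cv2.convexHull(proj(c,b2w(p,C)).astype(np.float32)).reshape(-1,2)
        a=np.zeros((480*4,640*4),np.uint8); cv2.fillConvexPoly(a,np.round((h+.5)*4*16).astype(np.int32),255,shift=4)
        a=cv2.resize(a,(640,480),interpolation=cv2.INTER_AREA)/255.
        t+=np.abs(a-masks[c][1]).sum()
    return t
for cs in(("top",),("side",),("top","side")):
    b=min((minimize(cost,[.535,.03,a],args=(cs,),method="Nelder-Mead",options=dict(initial_simplex=[[.535,.03,a],[.555,.03,a],[.535,.05,a],[.535,.03,a+.1]],xatol=1e-5)) for a in(-.2,-.35)),key=lambda o:o.fun)
    print(cs,b.x.round(4),b.fun)
np.save("pose.npy",b.x)
pose=b.x
pts={"handletop":[0,-.094,.15],"trig":[0,-.05,.132],"hx+":[.013,-.094,.15],"hx-":[-.013,-.094,.15],"pl":[-.08,.062-.057*np.sin(.6),.022+.057*np.cos(.6)],"pr":[.08,.062-.057*np.sin(.6),.022+.057*np.cos(.6)],"stop":[-.065,.0993,.078],"stop2":[.065,.0993,.078],"pad":[0,.01,.044]}
row=[]
for c in("top","side"):
    im=r.snapshot(c); uv=proj(c,b2w(pose,C)); 
    u0=uv.min(0)-15; u0=np.maximum(u0-[0,15],0).astype(int); S=4 if c=="top" else 4
    w=im[u0[1]:u0[1]+150,u0[0]:u0[0]+195 if c=="top" else u0[0]+200]
    w=cv2.resize(w,None,fx=S,fy=S,interpolation=cv2.INTER_CUBIC)
    w=np.clip(w*1.5,0,255).astype(np.uint8)
    for p in uv: cv2.circle(w,tuple(((p-u0+.5)*S).astype(int)),3,(0,0,255),-1)
    for n,P in pts.items():
        p=((proj(c,b2w(pose,P))[0]-u0+.5)*S).astype(int); cv2.circle(w,tuple(p),3,(0,255,0),-1)
    cv2.imwrite(f"pics/{c}1.png",w); print(c,u0,w.shape)
E
python3 fit.py
```

```text
top 11282 12387
side 9561 10579
('top',) [ 0.5405  0.0367 -0.3772] 224.94901960784313
('side',) [ 0.5427  0.037  -0.373 ] 476.92156862745094
('top', 'side') [ 0.5421  0.0367 -0.3743] 734.7176470588236
top [193 132] (600, 780, 3)
side [221 185] (600, 800, 3)
```

View pics/top1.png

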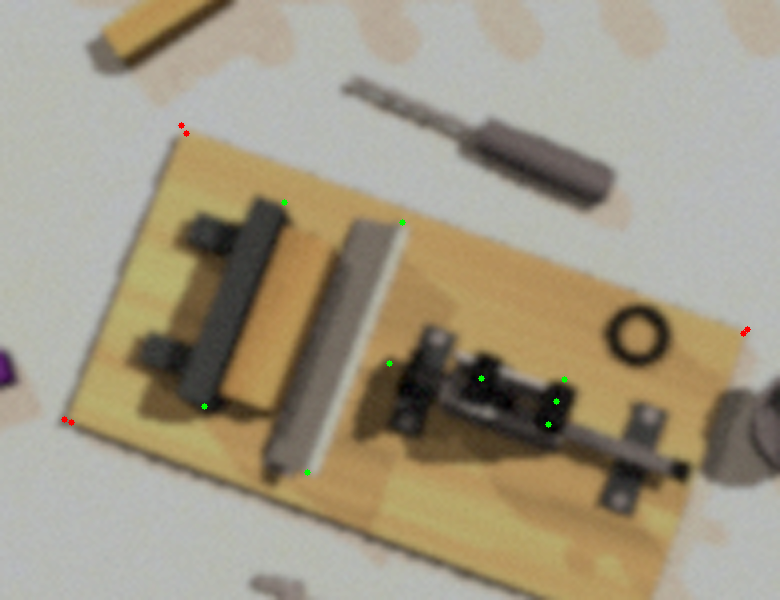

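View pics/side1.png

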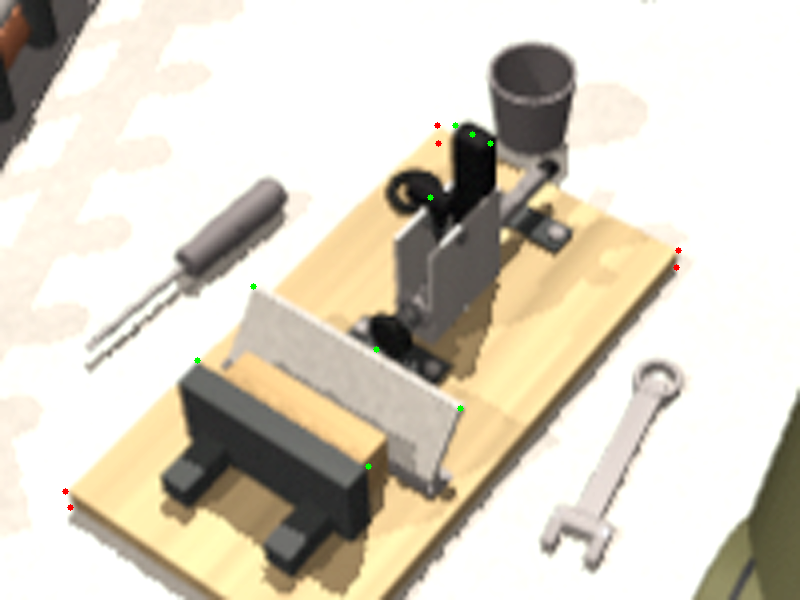

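The overlay agrees: the handle top in the top view is at (556,403) against a projection of (556,401), and the trigger head is within 1–2 mm in both views. The block at (280,320) in the crop is the larger wooden one, between panel and stop, so it is the batten. Board yaw is -21.4°. Next I compute the approach.

```bash
cat > go.py <<'E'
from h import *
import sys
pose=np.load("pose.npy")
def tob():  # TCP in board coords, yaw error
    s=r.get_state(); x,y,a=pose; p=np.array(s["tool_pos"])-[x,y,0]; c,sn=np.cos(a),np.sin(a)
    b=np.array([c*p[0]+sn*p[1],-sn*p[0]+c*p[1],p[2]])
    B=R.from_quat(s["eef_rot"]); want=R.from_euler("z",a)*R.from_quat([0,1,0,0])
    rv=np.degrees((B.inv()*want).as_rotvec()); f=R.from_euler("z",-a).apply(s["contact_force"])
    print("t",round(s["clock"],2),"board",b.round(4),"rot",rv.round(2),"F_board",f.round(2),"open",round(88*s["opening"],1),"ff",round(float(s["finger_force"]),2))
    return B,b,s
if __name__=="__main__":
    B,b,s=tob()
    if len(sys.argv)>3:
        t=np.array([float(v) for v in sys.argv[1:4]])
        w=b2w(pose,t)[0]; want=R.from_euler("z",pose[2])*R.from_quat([0,1,0,0])
        d=w-s["tool_pos"]; print("world",w.round(3),"tool-now",B.inv().apply(d).round(4),"tool-after-rot",want.inv().apply(d).round(4))
E
python3 go.py -.068 -.02 .2
```

```text
t 1.5 board [-0.4359  0.3902  0.3027] rot [ 0.01 -0.   -5.07] F_board [-0.52 -0.58 -0.22] open 88.1 ff 0.0
world [0.471 0.043 0.2  ] tool-now [-0.4027 -0.3761  0.1027] tool-after-rot [-0.3679 -0.4102  0.1027]
```

>>> play_rows(
  translation=[
    [0,0,0],
    [-0.0245,-0.0273,0],
    [-0.0245,-0.0273,0],
    [-0.0245,-0.0273,0],
    [-0.0245,-0.0273,0],
    [-0.0245,-0.0273,0],
    [-0.0245,-0.0273,0],
    [-0.0245,-0.0273,0.01],
    [-0.0245,-0.0273,0.01],
    [-0.0245,-0.0273,0.01],
    [-0.0245,-0.0273,0.01],
    [-0.0245,-0.0273,0.01],
    [-0.0245,-0.0273,0.015],
    [-0.0245,-0.0273,0.015],
    [-0.0245,-0.0273,0.015],
    [-0.0245,-0.0273,0.008],
    [0,0,0],
    [0,0,0],
  ],
  delta_rot=[
    [0,0,-5.07],
    [0,0,0],
    [0,0,0],
    [0,0,0],
    [0,0,0],
    [0,0,0],
    [0,0,0],
    [0,0,0],
    [0,0,0],
    [0,0,0],
    [0,0,0],
    [0,0,0],
    [0,0,0],
    [0,0,0],
    [0,0,0],
    [0,0,0],
    [0,0,0],
    [0,0,0],
  ],
  grip=[-1,-1,-1,-1,-1,-1,-1,-1,-1,-1,-1,-1,-1,-1,-1,-1,-1,-1],
  squeeze=20,
)

```text
clock: 3.75
tool_pos: [0.4715, 0.0445, 0.1999]
eef_rot: [0.186, 0.983, 0.001, 0.0]
contact_force: [-0.2, 0.5, 0.2]
opening: 0.005
finger_force: 0.0
```

```bash
python3 go.py -.068 -.02 .114
```

```text
t 3.75 board [-0.0686 -0.0186  0.1999] rot [0.06 0.01 0.02] F_board [-0.4   0.42  0.22] open 0.4 ff 0.0
world [0.471 0.043 0.114] tool-now [-0.0006 -0.0015  0.0859] tool-after-rot [-0.0006 -0.0014  0.0859]
```

>>> play_rows(
  translation=[
    [0,0,0.022],
    [0,0,0.022],
    [0,0,0.022],
    [0,0,0.02],
    [0,0,0],
    [0,0.008,0],
    [0,0.008,0],
    [0,0.008,0],
    [0,0.008,0],
    [0,0.008,0],
    [0,0.008,0],
    [0,0,0],
    [0,0,0],
  ],
  delta_rot=[
    [0,0,0],
    [0,0,0],
    [0,0,0],
    [0,0,0],
    [0,0,0],
    [0,0,0],
    [0,0,0],
    [0,0,0],
    [0,0,0],
    [0,0,0],
    [0,0,0],
    [0,0,0],
    [0,0,0],
  ],
  grip=[-1,-1,-1,-1,-1,-1,-1,-1,-1,-1,-1,-1,-1],
)

```text
clock: 5.38
tool_pos: [0.4891, 0.089, 0.1136]
eef_rot: [0.186, 0.983, 0.0, 0.0]
contact_force: [-0.1, 0.5, -0.7]
opening: 0.006
finger_force: 0.0
```

```bash
python3 go.py -.068 .041 .114
```

```text
t 5.38 board [-0.0684  0.0293  0.1136] rot [0.06 0.   0.03] F_board [-0.25  0.47 -0.67] open 0.5 ff 0.0
world [0.494 0.1   0.114] tool-now [-0.0004  0.0117 -0.0004] tool-after-rot [-0.0004  0.0117 -0.0004]
```

>>> play_rows(
  translation=[
    [0,0.003,0],
    [0,0.003,0],
    [0,0.002,0],
    [0,0.001,0],
    [0,0,0],
    [0,0,0],
  ],
  delta_rot=[
    [0,0,0],
    [0,0,0],
    [0,0,0],
    [0,0,0],
    [0,0,0],
    [0,0,0],
  ],
  grip=[-1,-1,-1,-1,-1,-1],
)

```text
clock: 6.12
tool_pos: [0.4923, 0.097, 0.1137]
eef_rot: [0.186, 0.983, 0.0, 0.0]
contact_force: [-0.5, -0.1, 0.4]
opening: 0.005
finger_force: 0.0
```

```bash
python3 go.py -.068 .041 .114; python3 - <<'E'
from go import *
C=[[sx*.08,.062-.057*np.sin(a)+ .004*np.cos(a)*k,.022+.057*np.cos(a)] for a in(0.,) for sx in(-1,1) for k in (-1,1)]
out=[]
for c in("top","side"):
    im=r.snapshot(c); p=proj(c,b2w(pose,C)); u0=(proj(c,b2w(pose,[[0,.03,.05]]))[0]-[50,60]).astype(int)
    w=cv2.resize(im[u0[1]:u0[1]+120,u0[0]:u0[0]+100],None,fx=4,fy=4,interpolation=cv2.INTER_CUBIC); w=np.clip(w*1.4,0,255).astype(np.uint8)
    for q in p: cv2.circle(w,tuple(((q-u0+.5)*4).astype(int)),2,(0,255,0),-1)
    out.append(w)
cv2.imwrite("pics/push1.png",np.hstack(out))
E
```

```text
t 6.12 board [-0.0684  0.0379  0.1137] rot [0.02 0.   0.01] F_board [-0.39 -0.24  0.42] open 0.4 ff 0.03
world [0.494 0.1   0.114] tool-now [-0.0004  0.0031 -0.0003] tool-after-rot [-0.0004  0.0031 -0.0003]
```

View pics/push1.png

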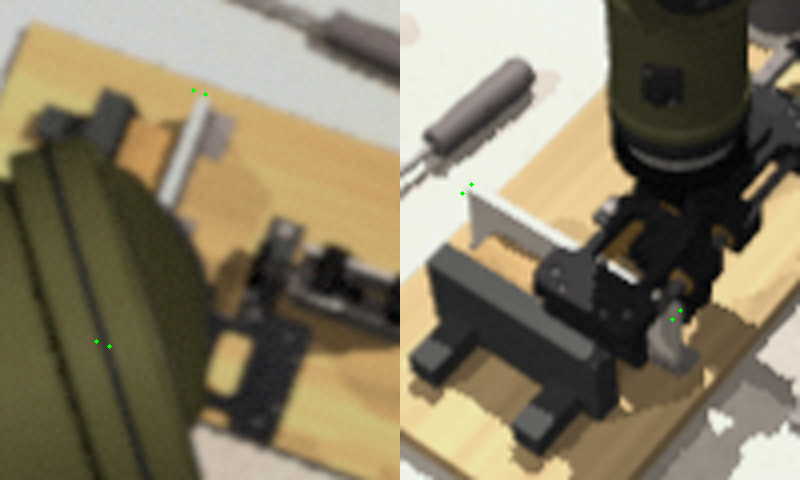

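The panel's top edge at (190,150) in the left half now stands nearly upright, with the gripper behind it. I'll press on gently until I feel the batten.

>>> play_rows(
  translation=[
    [0,0.001,0],
    [0,0.001,0],
    [0,0.001,0],
    [0,0,0],
    [0,0,0],
  ],
  delta_rot=[
    [0,0,0],
    [0,0,0],
    [0,0,0],
    [0,0,0],
    [0,0,0],
  ],
  grip=[-1,-1,-1,-1,-1],
)

```text
clock: 6.85
tool_pos: [0.4933, 0.0998, 0.1137]
eef_rot: [0.186, 0.983, 0.0, 0.0]
contact_force: [0.7, -0.0, 0.6]
opening: 0.004
finger_force: 0.1
```

```bash
python3 go.py
```

```text
t 6.85 board [-0.0684  0.0409  0.1137] rot [0.02 0.   0.01] F_board [0.62 0.24 0.61] open 0.3 ff 0.09
```

>>> play_rows(
  translation=[
    [0,0.001,0],
    [0,0.0005,0],
    [0,0,0],
    [0,0,0],
  ],
  delta_rot=[
    [0,0,0],
    [0,0,0],
    [0,0,0],
    [0,0,0],
  ],
  grip=[-1,-1,-1,-1],
)

```text
clock: 7.35
tool_pos: [0.4938, 0.1009, 0.1137]
eef_rot: [0.186, 0.983, -0.0, -0.0]
contact_force: [-1.1, -1.8, 0.5]
opening: 0.009
finger_force: 0.6
```

```bash
python3 go.py
```

```text
t 7.35 board [-0.0684  0.0421  0.1137] rot [-0.01 -0.   -0.  ] F_board [-0.37 -2.11  0.5 ] open 0.8 ff 0.61
```

>>> play_rows(
  translation=[
    [0,0.001,0],
    [0,0.0005,0],
    [0,0,0],
    [0,0,0],
  ],
  delta_rot=[
    [0,0,0],
    [0,0,0],
    [0,0,0],
    [0,0,0],
  ],
  grip=[-1,-1,-1,-1],
)

```text
clock: 7.85
tool_pos: [0.4941, 0.1019, 0.1137]
eef_rot: [0.186, 0.982, -0.0, -0.0]
contact_force: [-1.3, -3.6, 2.3]
opening: 0.003
finger_force: 2.0
```

```bash
python3 go.py
```

```text
t 7.85 board [-0.0684  0.0431  0.1137] rot [-0.06 -0.02 -0.03] F_board [ 0.07 -3.8   2.26] open 0.3 ff 1.96
```

>>> play_rows(
  translation=[
    [0,-0.005,0],
    [0,-0.014,0],
    [0,-0.018,0],
    [0,0,-0.03],
    [0,0,-0.04],
    [0,0,-0.04],
    [0,-0.01,-0.03],
    [-0.017,-0.02,0],
    [-0.017,-0.02,0],
    [-0.017,-0.02,0],
    [-0.017,-0.02,0],
    [0,0,0],
    [0,0,0],
  ],
  delta_rot=[
    [0,0,0],
    [0,0,0],
    [0,0,0],
    [0,0,0],
    [0,0,0],
    [0,0,0],
    [0,0,0],
    [0,0,0],
    [0,0,0],
    [0,0,0],
    [0,0,0],
    [0,0,0],
    [0,0,0],
  ],
  grip=[-1,-1,-1,-1,-1,-1,1,1,1,1,1,1,1],
)

```text
clock: 9.48
tool_pos: [0.5105, -0.0403, 0.2536]
eef_rot: [0.186, 0.983, 0.0, -0.0]
contact_force: [-0.6, 0.6, 0.3]
opening: 0.776
finger_force: 0.0
```

```bash
python3 go.py 0 -.082 .180
```

```text
t 9.47 board [-0.0012 -0.0832  0.2536] rot [ 0.02 -0.05  0.01] F_board [-0.8   0.36  0.34] open 68.3 ff 0.0
world [ 0.512 -0.04   0.18 ] tool-now [-0.0013  0.0012  0.0735] tool-after-rot [-0.0012  0.0012  0.0736]
```

>>> play_rows(
  translation=[
    [-0.001,0.003,0],
    [0,0,0],
    [0,0,0],
    [0,0,0.018],
    [0,0,0.018],
    [0,0,0.018],
    [0,0,0.018],
    [0,0,0],
    [0,0,0],
  ],
  delta_rot=[
    [0,0,0],
    [0,0,0],
    [0,0,0],
    [0,0,0],
    [0,0,0],
    [0,0,0],
    [0,0,0],
    [0,0,0],
    [0,0,0],
  ],
  grip=[1,1,1,1,1,1,1,1,1],
)

```text
clock: 10.6
tool_pos: [0.5136, -0.0381, 0.1822]
eef_rot: [0.186, 0.983, 0.0, 0.0]
contact_force: [0.7, -0.2, 0.2]
opening: 1.001
finger_force: 0.0
```

```bash
python3 go.py; python3 - <<'E'
from go import *
out=[]
for c in("top","side"):
    im=r.snapshot(c); u0=(proj(c,b2w(pose,[[0,-.02,.07]]))[0]-[50,60]).astype(int)
    w=cv2.resize(im[u0[1]:u0[1]+120,u0[0]:u0[0]+100],None,fx=4,fy=4,interpolation=cv2.INTER_CUBIC); w=np.clip(w*1.4,0,255).astype(np.uint8)
    for q in proj(c,b2w(pose,[[0,v,.044] for v in (0,.01,.02,.058,-.16)])): cv2.circle(w,tuple(((q-u0+.5)*4).astype(int)),2,(0,255,0),-1)
    out.append(w); print(u0)
cv2.imwrite("pics/grasp1.png",np.hstack(out))
E
```

```text
t 10.6 board [ 0.0008 -0.08    0.1822] rot [0.02 0.03 0.01] F_board [0.69 0.03 0.18] open 88.1 ff 0.0
[251 165]
[271 197]
```

View pics/grasp1.png

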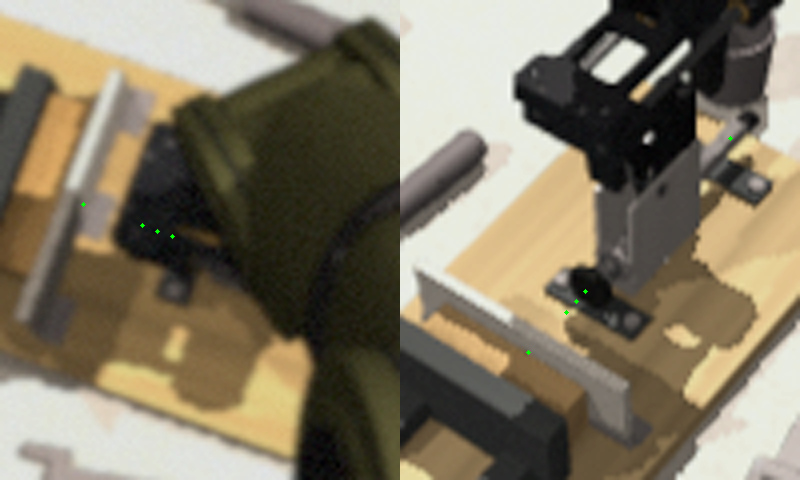

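The right view shows the panel upright against the batten, and the pad face centre at about (588,289), so the rod is near 0. The fingers straddle the handle and trigger. First squeeze:

>>> play_rows(
  translation=[
    [0,0,0],
    [0,0,0],
    [0,0,0],
    [0,0,0],
    [0,0,0],
    [0,0,0],
  ],
  delta_rot=[
    [0,0,0],
    [0,0,0],
    [0,0,0],
    [0,0,0],
    [0,0,0],
    [0,0,0],
  ],
  grip=[0.5,0.5,0.3,0.3,0.3,0.3],
  squeeze=20,
)

```text
clock: 11.45
tool_pos: [0.5153, -0.0349, 0.1827]
eef_rot: [0.185, 0.983, 0.003, 0.002]
contact_force: [1.4, 6.8, 3.9]
opening: 0.649
finger_force: 3.5
```

```bash
python3 go.py
```

```text
t 11.45 board [ 0.0013 -0.0765  0.1827] rot [0.36 0.19 0.18] F_board [-1.2   6.84  3.87] open 57.1 ff 3.46
```

>>> play_rows(
  translation=[
    [0,0,0],
    [0,0,0],
    [0,0,0],
    [0,0,0],
    [0,0,0],
    [0,0,0],
  ],
  delta_rot=[
    [0,0,0],
    [0,0,0],
    [0,0,0],
    [0,0,0],
    [0,0,0],
    [0,0,0],
  ],
  grip=[0,0,-0.05,-0.05,-0.05,-0.05],
)

```text
clock: 12.2
tool_pos: [0.5132, -0.0408, 0.1824]
eef_rot: [0.187, 0.982, -0.002, 0.0]
contact_force: [-0.4, -3.6, 7.4]
opening: 0.477
finger_force: 17.2
```

```bash
python3 go.py; cat > pad.py <<'E'
from go import *
import sys
im=r.snapshot("side")
print("pad",[(np.round(b2w((0,0,0),R.from_euler("z",-pose[2]).apply(np.array(d["point"])-[pose[0],pose[1],0]))[0],4).tolist(),round(d["confidence"],2)) for d in r.look_for("side","pad_face")])
for d in r.silhouettes("side","pad_face"):
    q=np.argwhere(d["pixels"]); print("sil",d["confidence"],len(q),q.mean(0)[::-1].round(1),q.min(0)[::-1],q.max(0)[::-1])
print("ref px y=0,.02,.04,.058",proj("side",b2w(pose,[[0,v,.044] for v in(0,.02,.04,.058)])).round(1).tolist())
if len(sys.argv)>1:
    u0=(proj("side",b2w(pose,[[0,0,.07]]))[0]-[65,65]).astype(int)
    w=np.clip(cv2.resize(im[u0[1]:u0[1]+120,u0[0]:u0[0]+130],None,fx=5,fy=5,interpolation=cv2.INTER_CUBIC)*1.4,0,255).astype(np.uint8)
    for q in proj("side",b2w(pose,[[0,v,.06] for v in(0,.01,.02,.03,.04,.05,.058)])): cv2.circle(w,tuple(((q-u0+.5)*5).astype(int)),2,(0,255,0),-1)
    cv2.imwrite(f"pics/{sys.argv[1]}.png",w)
E
python3 pad.py
```

```text
t 12.2 board [ 0.0015 -0.0827  0.1824] rot [-0.2   0.08 -0.11] F_board [ 0.94 -3.51  7.44] open 42.0 ff 17.15
pad [([-0.0063, 0.0142, 0.0455], 0.61), ([-0.1564, -0.026, 0.0073], 0.41)]
sil 0.39 109 [315.7 270.9] [310 265] [321 277]
ref px y=0,.02,.04,.058 [[316.9, 269.4], [312.1, 274.6], [307.1, 279.8], [302.5, 284.7]]
```

>>> play_rows(
  translation=[
    [0,-0.002,0],
    [0,0,0],
    [0,0,0],
    [0,0,0],
    [0,0,0],
    [0,0,0],
    [0,0,0],
    [0,0,0],
    [0,0,0],
    [0,0,0],
    [0,0,0],
  ],
  delta_rot=[
    [0,0,0],
    [0,0,0],
    [0,0,0],
    [0,0,0],
    [0,0,0],
    [0,0,0],
    [0,0,0],
    [0,0,0],
    [0,0,0],
    [0,0,0],
    [0,0,0],
  ],
  grip=[0.5,0.95,0.95,0.95,0.95,0.5,0.2,-0.05,-0.05,-0.05,-0.05],
)

```text
clock: 13.72
tool_pos: [0.513, -0.0409, 0.1825]
eef_rot: [0.186, 0.982, -0.001, 0.001]
contact_force: [-0.3, -0.4, 6.8]
opening: 0.475
finger_force: 16.6
```

```bash
python3 go.py;python3 pad.py pump2
```

```text
t 13.72 board [ 0.0013 -0.0829  0.1825] rot [-0.04  0.11 -0.03] F_board [-0.15 -0.49  6.84] open 41.8 ff 16.58
pad [([-0.0033, 0.0241, 0.0461], 0.69)]
sil 0.63 83 [312.  274.1] [307 269] [316 279]
ref px y=0,.02,.04,.058 [[316.9, 269.4], [312.1, 274.6], [307.1, 279.8], [302.5, 284.7]]
```

View pics/pump2.png

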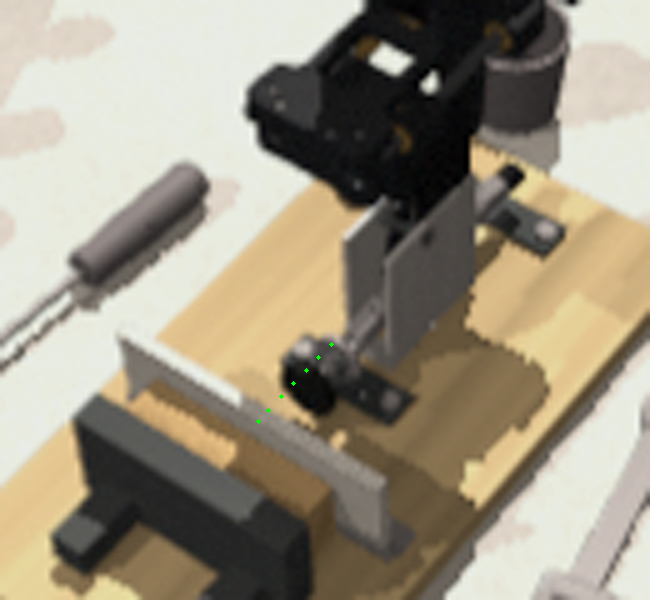

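>>> play_rows(
  translation=[
    [0,0,0],
    [0,0,0],
    [0,0,0],
    [0,0,0],
    [0,0,0],
    [0,0,0],
    [0,0,0],
    [0,0,0],
    [0,0,0],
    [0,0,0],
    [0,0,0],
  ],
  delta_rot=[
    [0,0,0],
    [0,0,0],
    [0,0,0],
    [0,0,0],
    [0,0,0],
    [0,0,0],
    [0,0,0],
    [0,0,0],
    [0,0,0],
    [0,0,0],
    [0,0,0],
  ],
  grip=[0.5,0.95,0.95,0.95,0.95,0.5,0.2,-0.05,-0.05,-0.05,-0.05],
)

```text
clock: 15.25
tool_pos: [0.513, -0.0409, 0.1825]
eef_rot: [0.186, 0.982, -0.001, 0.001]
contact_force: [-0.1, -0.9, 7.1]
opening: 0.481
finger_force: 16.6
```

```bash
python3 go.py;python3 pad.py pump3; python3 - <<'E'
from h import *
p=np.load("pose.npy"); u0=(proj("side",b2w(p,[[0,0,.07]]))[0]-[65,65]).astype(int)
print("pump2 face centre px -> z.044", [np.round(R.from_euler("z",-p[2]).apply(onz("side",u0+np.array(v)/5.-.5,.044)-[p[0],p[1],0]),4).tolist() for v in((312,387),)])
E
```

```text
t 15.25 board [ 0.0013 -0.0829  0.1825] rot [-0.04  0.1  -0.03] F_board [ 0.25 -0.86  7.1 ] open 42.4 ff 16.57
pad [([-0.0071, 0.0347, 0.0484], 0.46)]
sil 0.25 483 [302.4 282.7] [275 263] [327 305]
ref px y=0,.02,.04,.058 [[316.9, 269.4], [312.1, 274.6], [307.1, 279.8], [302.5, 284.7]]
pump2 face centre px -> z.044 [[-0.0004, 0.0171, 0.044]]
```

>>> play_rows(
  translation=[
    [0,0,0],
    [0,0,0],
    [0,0,0],
    [0,0,0],
    [0,0,0],
    [0,0,0],
    [0,0,0],
    [0,0,0],
    [0,0,0],
    [0,0,0],
    [0,0,0],
  ],
  delta_rot=[
    [0,0,0],
    [0,0,0],
    [0,0,0],
    [0,0,0],
    [0,0,0],
    [0,0,0],
    [0,0,0],
    [0,0,0],
    [0,0,0],
    [0,0,0],
    [0,0,0],
  ],
  grip=[0.5,0.95,0.95,0.95,0.95,0.5,0.2,-0.05,-0.05,-0.05,-0.05],
)

```text
clock: 16.77
tool_pos: [0.513, -0.0409, 0.1826]
eef_rot: [0.186, 0.982, -0.001, 0.001]
contact_force: [0.6, 0.3, 7.8]
opening: 0.476
finger_force: 16.6
```

```bash
python3 go.py;python3 pad.py pump4
```

```text
t 16.77 board [ 0.0013 -0.0829  0.1826] rot [-0.04  0.11 -0.03] F_board [0.45 0.47 7.76] open 41.9 ff 16.56
pad [([-0.0067, 0.0421, 0.0533], 0.59), ([0.1591, -0.5038, 0.0282], 0.41)]
sil 0.44 60 [308.7 277.4] [303 274] [313 281]
ref px y=0,.02,.04,.058 [[316.9, 269.4], [312.1, 274.6], [307.1, 279.8], [302.5, 284.7]]
```

View pics/pump4.png

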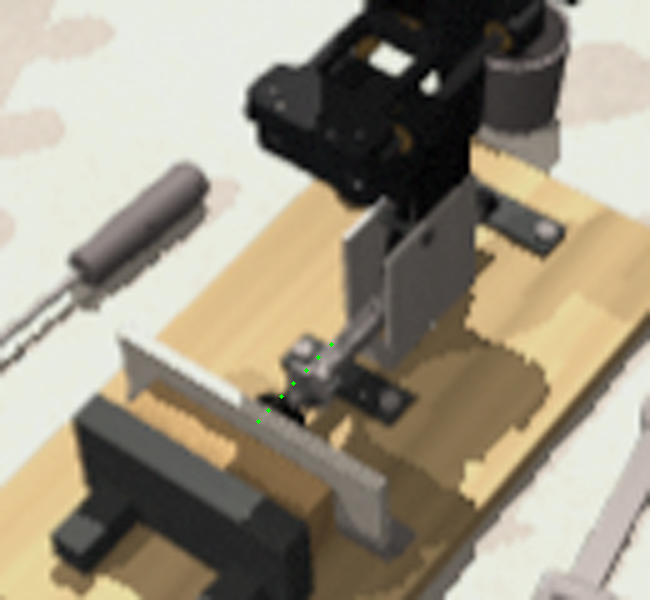

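Pad top is at about (280,402) in the crop, i.e. the face is around y = 42–45 mm with roughly 14 mm to go. I'll do the next pump in stages and watch the force.

>>> play_rows(
  translation=[
    [0,0,0],
    [0,0,0],
    [0,0,0],
    [0,0,0],
    [0,0,0],
    [0,0,0],
    [0,0,0],
    [0,0,0],
    [0,0,0],
  ],
  delta_rot=[
    [0,0,0],
    [0,0,0],
    [0,0,0],
    [0,0,0],
    [0,0,0],
    [0,0,0],
    [0,0,0],
    [0,0,0],
    [0,0,0],
  ],
  grip=[0.5,0.95,0.95,0.95,0.95,0.5,0.25,0.25,0.25],
)

```text
clock: 18.05
tool_pos: [0.5144, -0.0369, 0.1827]
eef_rot: [0.185, 0.983, 0.003, 0.002]
contact_force: [1.0, 6.5, 5.4]
opening: 0.63
finger_force: 3.3
```

```bash
python3 go.py
```

```text
t 18.05 board [ 0.0012 -0.0786  0.1827] rot [0.34 0.18 0.18] F_board [-1.39  6.4   5.38] open 55.4 ff 3.31
```

>>> play_rows(
  translation=[
    [0,0,0],
    [0,0,0],
    [0,0,0],
  ],
  delta_rot=[
    [0,0,0],
    [0,0,0],
    [0,0,0],
  ],
  grip=[0.1,0.1,0.1],
)

```text
clock: 18.42
tool_pos: [0.5141, -0.0383, 0.1827]
eef_rot: [0.185, 0.983, 0.002, 0.002]
contact_force: [0.6, 5.1, 5.6]
opening: 0.554
finger_force: 4.0
```

```bash
python3 go.py
```

```text
t 18.43 board [ 0.0013 -0.08    0.1827] rot [0.22 0.17 0.1 ] F_board [-1.27  4.99  5.62] open 48.8 ff 3.99
```

>>> play_rows(
  translation=[
    [0,0,0],
    [0,0,0],
    [0,0,0],
  ],
  delta_rot=[
    [0,0,0],
    [0,0,0],
    [0,0,0],
  ],
  grip=[0.03,0.03,0.03],
)

```text
clock: 18.8
tool_pos: [0.5136, -0.0396, 0.1826]
eef_rot: [0.186, 0.983, 0.001, 0.001]
contact_force: [1.4, 1.6, 6.3]
opening: 0.509
finger_force: 5.1
```

```bash
python3 go.py; python3 pad.py
```

```text
t 18.8 board [ 0.0014 -0.0814  0.1826] rot [0.09 0.14 0.03] F_board [0.75 2.   6.34] open 44.8 ff 5.1
pad []
sil 0.71 23 [335.1 232. ] [333 230] [337 235]
sil 0.61 9294 [314.1 285.3] [238 218] [388 353]
sil 0.21 1227 [287.2 300.9] [261 277] [312 327]
ref px y=0,.02,.04,.058 [[316.9, 269.4], [312.1, 274.6], [307.1, 279.8], [302.5, 284.7]]
```

No pad contact yet: the trigger share of the finger force is constant at about 6.3 N. I'll complete this stroke and start the next one in stages.

>>> play_rows(
  translation=[
    [0,0,0],
    [0,0,0],
    [0,0,0],
  ],
  delta_rot=[
    [0,0,0],
    [0,0,0],
    [0,0,0],
  ],
  grip=[-0.03,-0.05,-0.05],
)

```text
clock: 19.32
tool_pos: [0.5131, -0.0409, 0.1826]
eef_rot: [0.186, 0.982, -0.001, 0.001]
contact_force: [-0.5, -0.5, 7.2]
opening: 0.475
finger_force: 16.5
```

```bash
python3 go.py; python3 pad.py pump5
```

```text
t 19.32 board [ 0.0014 -0.0829  0.1826] rot [-0.04  0.12 -0.04] F_board [-0.25 -0.66  7.19] open 41.8 ff 16.52
pad [([-0.0015, -0.0002, 0.0495], 0.2)]
sil 0.72 1345 [286.9 301.6] [260 276] [313 328]
ref px y=0,.02,.04,.058 [[316.9, 269.4], [312.1, 274.6], [307.1, 279.8], [302.5, 284.7]]
```

View pics/pump5.png

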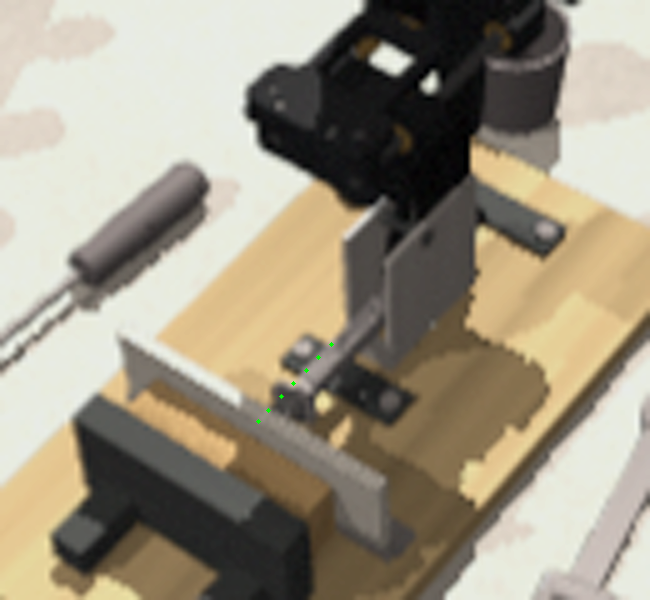

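Pad has reached the panel region: it is now hidden behind the top edge, with the rod end at (293,400). Next a staged stroke from release.

>>> play_rows(
  translation=[
    [0,0,0],
    [0,0,0],
    [0,0,0],
    [0,0,0],
    [0,0,0],
    [0,0,0],
    [0,0,0],
    [0,0,0],
  ],
  delta_rot=[
    [0,0,0],
    [0,0,0],
    [0,0,0],
    [0,0,0],
    [0,0,0],
    [0,0,0],
    [0,0,0],
    [0,0,0],
  ],
  grip=[0.5,0.95,0.95,0.95,0.95,0.5,0.5,0.5],
)

```text
clock: 20.48
tool_pos: [0.5136, -0.0368, 0.1822]
eef_rot: [0.184, 0.983, 0.002, 0.001]
contact_force: [1.4, 8.5, 3.1]
opening: 0.752
finger_force: 3.6
```

```bash
python3 go.py
```

```text
t 20.48 board [ 0.0004 -0.0788  0.1822] rot [0.31 0.08 0.19] F_board [-1.76  8.42  3.07] open 66.2 ff 3.63
```

>>> play_rows(
  translation=[
    [0,0,0],
    [0,0,0],
    [0,0,0],
  ],
  delta_rot=[
    [0,0,0],
    [0,0,0],
    [0,0,0],
  ],
  grip=[0.4,0.4,0.4],
)

```text
clock: 20.85
tool_pos: [0.5141, -0.0359, 0.1826]
eef_rot: [0.184, 0.983, 0.003, 0.002]
contact_force: [-0.1, 8.8, 5.0]
opening: 0.702
finger_force: 4.4
```

>>> play_rows(
  translation=[
    [0,0,0],
    [0,0,0],
    [0,0,0],
  ],
  delta_rot=[
    [0,0,0],
    [0,0,0],
    [0,0,0],
  ],
  grip=[0.3,0.3,0.3],
)

```text
clock: 21.22
tool_pos: [0.5145, -0.0351, 0.1828]
eef_rot: [0.184, 0.983, 0.004, 0.002]
contact_force: [0.4, 10.5, 6.0]
opening: 0.654
finger_force: 5.1
```

```bash
python3 go.py
```

```text
t 21.23 board [ 0.0006 -0.077   0.1828] rot [0.48 0.16 0.29] F_board [-3.46  9.97  6.04] open 57.6 ff 5.06
```

>>> play_rows(
  translation=[
    [0,0,0],
    [0,0,0],
    [0,0,0],
  ],
  delta_rot=[
    [0,0,0],
    [0,0,0],
    [0,0,0],
  ],
  grip=[0.2,0.2,0.2],
)

```text
clock: 21.6
tool_pos: [0.5143, -0.0362, 0.1829]
eef_rot: [0.184, 0.983, 0.003, 0.002]
contact_force: [-0.1, 9.2, 7.0]
opening: 0.601
finger_force: 8.6
```

```bash
python3 go.py
```

```text
t 21.6 board [ 0.0008 -0.078   0.1829] rot [0.39 0.16 0.2 ] F_board [-3.47  8.53  7.02] open 52.9 ff 8.58
```

>>> play_rows(
  translation=[
    [0,0,0],
    [0,0,0],
    [0,0,0],
    [0,0,0],
  ],
  delta_rot=[
    [0,0,0],
    [0,0,0],
    [0,0,0],
    [0,0,0],
  ],
  grip=[0.17,0.17,0.17,0.17],
)

```text
clock: 22.1
tool_pos: [0.5141, -0.0367, 0.1828]
eef_rot: [0.185, 0.983, 0.003, 0.002]
contact_force: [0.0, 6.8, 6.9]
opening: 0.586
finger_force: 8.8
```

```bash
python3 go.py; python3 pad.py fin; python3 - <<'E'
import cv2,numpy as np
a=[cv2.imread(f"pics/{n}.png")[280:480,200:400] for n in("pump4","pump5","fin")]
cv2.imwrite("pics/cmp.png",cv2.resize(np.hstack(a),(798,266)))
E
```

```text
t 22.1 board [ 0.0008 -0.0785  0.1828] rot [0.34 0.15 0.17] F_board [-2.45  6.34  6.9 ] open 51.6 ff 8.76
pad []
ref px y=0,.02,.04,.058 [[316.9, 269.4], [312.1, 274.6], [307.1, 279.8], [302.5, 284.7]]
```

View pics/cmp.png

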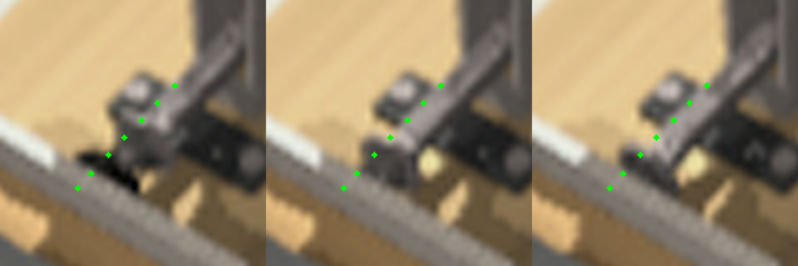

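>>> play_rows(
  translation=[
    [0,0,0],
    [0,0,0],
    [0,0,0],
    [0,0,0],
  ],
  delta_rot=[
    [0,0,0],
    [0,0,0],
    [0,0,0],
    [0,0,0],
  ],
  grip=[0.12,0.12,0.12,0.12],
)

```text
clock: 22.75
tool_pos: [0.5138, -0.0376, 0.1828]
eef_rot: [0.185, 0.983, 0.002, 0.002]
contact_force: [0.1, 5.9, 7.4]
opening: 0.559
finger_force: 10.6
```

```bash
python3 - <<'E'
from go import *
for i in range(4): tob(); r.snapshot("side")
im=r.snapshot("side")
u0=(proj("side",b2w(pose,[[0,0,.07]]))[0]-[65,65]).astype(int)
w=np.clip(cv2.resize(im[u0[1]:u0[1]+120,u0[0]:u0[0]+130],None,fx=5,fy=5,interpolation=cv2.INTER_CUBIC)*1.4,0,255).astype(np.uint8)
cv2.imwrite("pics/fin2.png",w)
# rod/flange shift along rod axis vs pump5: template from pump5 flange
t=cv2.imread("pics/pump5.png")[370:425,268:325]
for n in("pump4","pump5","fin","fin2"):
    g=cv2.imread(f"pics/{n}.png"); m=cv2.matchTemplate(g[320:470,220:370],t,cv2.TM_CCOEFF_NORMED); print(n,cv2.minMaxLoc(m)[1::2])
E
```

```text
t 22.75 board [ 0.0008 -0.0795  0.1828] rot [0.25 0.13 0.12] F_board [-2.09  5.5   7.36] open 49.2 ff 10.56
t 22.8 board [ 0.0008 -0.0795  0.1828] rot [0.25 0.13 0.12] F_board [-2.03  6.14  7.74] open 49.2 ff 10.55
t 22.85 board [ 0.0008 -0.0795  0.1828] rot [0.26 0.13 0.12] F_board [-2.49  5.09  8.75] open 49.3 ff 10.55
t 22.9 board [ 0.0008 -0.0795  0.1828] rot [0.25 0.13 0.12] F_board [-2.32  5.14  8.14] open 49.5 ff 10.55
pump4 (0.5792748332023621, (50, 13))
pump5 (1.0, (48, 50))
fin (0.7858330607414246, (47, 51))
fin2 (0.7822917103767395, (42, 55))
```

```bash
python3 -c "
from plant import r
print(r.finish_job())"
```

```text
the job is handed in; nothing more can be done
None
```

The job is handed in: the panel is up against the batten and the trigger is held squeezed. I estimate the pad's spring is squeezed in about 8 mm (±2 mm); this comes from finger force and images, since the pad is hidden behind the panel.

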